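Close a watch case in the lever press

ROBOT

A 7-joint arm with a two-finger parallel gripper is mounted at the origin on the work surface. World frame = base frame: x ahead of the robot, y to its left, z up, the work surface at z = 0. Lengths are in m, angles in rad, forces in N, time in s.
With the tool pointing down it reaches from about 0.4 to 0.85 m from the base axis. Payload 4.5 kg.
Tool frame: the origin (TCP) lies at the very end of the fingers, on their centre line; the grasp point (between the pads) lies 19 mm behind it; z points along the fingers, y is the line along which they close (so a half turn about z gives the same grasp; the last joint's range is limited). The gripper opens to 88 mm and grips with 3 to 60 N. Pads are 18 mm wide; open, the fingers measure 123 mm over their backs; the gripper's body (75 mm by 187 mm) begins 45 mm behind the grasp point.
Start: joints at [-1.078, 0.689, -0.195, 1.565, 0.157, 0.902, -0.215], TCP at [0.277, 0.56, 0.239] pointing down, gripper open.
Joint ranges: [-3.01, 3.01], [-0.46, 2.08], [-1.47, 1.51], [0.13, 2.56], [-1, 4.14], [0.04, 2.09], [-2.66, 2.66]. Speed limits (rad/s): [2.57, 2.57, 3.14, 3.14, 3.14, 3.14, 3.14].

INTERFACE

Orientations are given as a unit quaternion [x, y, z, w].
In Python, from plant import r gives the robot as it stands. The module is installed in compiled form; this text tells all that it offers.
- The arm moves only by the shell command python3 -m pendant 'ROWS' [FORCE]. ROWS is JSON, one flat list of numbers, 7 for each row, row after row: the opening, from 0 (shut) to 1 (fully open), then the shift along the tool's x, y, z scaled (see below), then the turn, a rotation vector about the tool's x, y, z scaled (see below). A call has 1 to 12 rows; each row is the pose to reach, as a shift and turn from the pose commanded when the call began, along the tool's axes at that moment; what a row does not reach only later rows make up. The controller multiplies each number of a shift by 0.15 m and each number of a turn by pi/2 rad. A row lasts 1/10 s, in which the tool goes at most 50 mm and 8.59 degrees, less where a joint would pass 70% of its speed; a pose out of reach is approached as far as the arm can. A call with a number of a shift or a turn outside -1 to 1 is refused whole. A call with a gripper value outside its range is refused whole. The fingers move at their own pace and stop on an object; FORCE is the grip in N (left out, the last holds). Time passes only in rows, so rows that repeat a pose let the fingers close. It gives the time, the measured TCP pose, the force, the opening and the grip force at its end, in the units of the state.
- r.get_state(): the state, without advancing time (a new reading comes with each control period).
- r.snapshot(name): name is "scene" or "top"; returns a dict with "img" (420x560x3 uint8, red, green, blue), "mtx" (3x3 intrinsics, pixels), "cam_to_world" (4x4, takes a point from camera to world coordinates). Camera axes: x right, y up, looking along -z (the intrinsics and any distortion apply to the point x, -y, -z); pixel columns grow to the right and rows downward; lengths in m; the calibration is good to about 2 mm. A picture is of the moment at which its call begins. There is no depth.
- r.finish_job(): hands the job in; it is judged then, once.
The state is a dict: "clock": time; "q": joint angles; "qd": joint speeds; "joint_torque": joint torques, N m; "tool_pos": TCP position; "eef_rot": TCP orientation; "contact_force": force on the tool from outside, world axes, zero at the start; "moment": the same for the moment, N m; "opening": opening from 0.0 (shut) to 1.0 (fully open); "finger_force": force on a finger pad.
Only numpy, scipy, OpenCV 4.12 (cv2) and the standard library are available. Lean on these libraries where they do the work, as an engineer would, in place of code of your own. Each camera call takes 0.05 s, during which the arm holds its last target. There are 200 camera calls.

TASK

Close the back of the loose steel watch case with the lever press: set the case, back upwards as it lies, into the nest on the press's drawn-out slide, push the slide fully in, and pull the lever down until the back has gone solidly home, feeling for it so that the case is not crushed. Then ease the lever back up to its rest without letting it fly, and only then draw the slide fully out again, leaving the closed case lying in its nest. Do not push the back in by hand before it is in the nest, and leave everything else on the bench where it is.

Things in the scene. Friction and masses are not known exactly. Their poses are not given: they have to be found in the camera images.
- press: Grey C-frame bench press, fixed, 218 mm high. Origin on the bench exactly below the ram's axis; x points away from its open front, z up. Base plate 12 mm thick, x = -160 to 110 mm, 120 mm wide; column x = 50 to 100 mm; head z = 162 to 218 mm, from x = -34 mm back, 70 mm wide; below it a 38 mm guide sleeve down to z = 115 mm.
- ram: The press's ram: 24 mm steel rod with a white plastic foot 40 mm in diameter. Origin at the centre of the foot's lower face, which is 82 mm above the bench at rest. The lever drives it down 35 mm per radian.
- lever (a joint): Sprung lever, rad: 0 = upright, at rest; grows as its knob is pulled to the press's front (-x) and down; limit 1.15. The spring (3 to 5 N at the knob) makes it fly back if let go. The ram meets the case before the limit, how early depends on the nest's height; closing then takes some 12 N at the knob over 0.1 rad, then it feels solid. 20 N is firm; far more (150 N under the ram) crushes the case.
- lever_hinge (a point): Point on the lever's hinge axis, level with the lever's rod: 20 mm behind and 75 mm to the left (+y of the press) of the ram's axis, 160 mm above the bench. Axes as the press; the hinge axis is its y.
- lever_knob (a point): Centre of the black ball, 32 mm in diameter, at the lever's end, 170 mm from the hinge; the lever's rod is 12 mm thick. 330 mm above the bench at rest, with free space on both sides.
- slide (a joint): The press's steel loading slide, m: 0 = fully in, against its stop, nest under the ram; 0.100 = fully out towards the press's front. Stays where it is left; moves with 1 to 2 N.
- slide_knob (a point): Centre of the slide's grip, an upright round wooden knob 20 mm in diameter from 10 mm below to 10 mm above this point (47 mm above the bench), on a 14 mm stem; it stands 90 mm in front of the nest's centre. Axes as the press.
- slide_seat (a point): Centre of the nest on the slide, at the LOWEST height its floor can have (34 mm above the bench). The nest, an aluminium disc 70 mm wide, is on a height screw: its floor lies 0 to 10 mm above this point; find it by touch. Four bumpers 4 mm high, 30 degrees either side of -x and +x, enclose a 54 mm circle; the sides (+y, -y) are open for fingers. Axes as the press.
- case: Round steel watch case lying face down, 50 mm in diameter, 13 mm high, with its 42 mm back standing about 4.5 mm proud on top (1 mm when closed). A winding crown 8 mm in diameter sticks out 8 mm on its -x side. Origin at the centre of the underside, z up.
- case_back (a joint): How far the snap back has been pressed into the case, m: 0 to 0.0005 = proud and open, 0.0035 = home. It needs about 45 N under the ram.
- loupe: Bystander: black loupe, 38 mm wide, 28 mm high; origin at its underside.
- doming_block: Bystander: dark steel doming block, a 42 mm cube; origin at its underside.
- bottle: Bystander: small amber bottle, 42 mm in diameter, 65 mm high; origin at its underside.
- hammer: Bystander: hammer lying on the bench.
- screwdriver: Bystander: screwdriver lying on the bench.
- tin: Bystander: open green tin, 90 x 130 x 28 mm; origin at its underside.
Mind the look-alikes: they are no part of the job. Several things have the shape of the case; the one meant has the colours described above.

How it is judged:
On the way, in this order (a step that is already met when the one before it is completed fails the run):
1. the case, its back still open, lies in the nest of the slide and has been let go (horizontal distance between case and slide_seat below 0.005 m and angle between case's own z axis and vertical below 0.05 rad and z of case in the frame of slide_seat below 0.014 m and value of joint case_back below 0.0015 m and contact force between the fingers and case below 0.1 N), for 0.2 s.
2. with the slide fully in, the ram presses the back home (value of joint slide below 0.005 m and value of joint case_back above 0.0028 m and contact force between ram and case above 20 N), for 0.1 s.
3. the lever is back at its rest, the slide still in (value of joint lever below 0.06 rad and value of joint slide below 0.01 m), for 0.1 s.
At the end, for the whole second after the job is handed in: The case lies at rest and level (within 0.05 rad) in the nest, within 5 mm of its centre, its back pressed in more than 2.8 mm of 3.5 mm; the slide is drawn out more than 92 mm of 100 mm; the lever is within 0.06 rad of its rest (horizontal distance between case and slide_seat below 0.005 m and angle between case's own z axis and vertical below 0.05 rad and z of case in the frame of slide_seat below 0.014 m and value of joint case_back above 0.0028 m and value of joint slide above 0.092 m and value of joint lever below 0.06 rad and linear speed of case below 0.02 m/s); the robot touches nothing.
It fails at once if the case is crushed: more than 150 N under the ram (contact force between ram and case above 150 N).
It fails at once if the lever flies back (faster than 3 rad/s) (velocity of joint lever below -3 rad/s).
It fails at once if a bystander is moved by more than 20 mm (distance of any of loupe, doming_block, bottle, hammer, screwdriver, tin from where it was at the start of the episode above 0.02 m).
It also fails if it takes over 72 s, if anything falls off the work surface, if the arm or the gripper's body presses on something with over 40 N, if the wrist force passes 120 N, or if a joint passes its speed limit or range.

## Working session

There is one attempt and no reset: what is moved stays moved. The work goes in short steps, Python scripts to look and compute and a shell command to move; the robot and the scene stay as the last step left them, time stands still between calls to the robot, and variables do not carry over. Pictures are saved under pics/ and viewed, at most 10 in all, crops included, and the job is handed in when it is done.

```bash
mkdir -p pics
python3 - <<'E'
from plant import r
import cv2,numpy as np,pickle
for n in("scene","top"):
    s=r.snapshot(n); cv2.imwrite(f"pics/{n}0.png",s["img"][:,:,::-1]); pickle.dump(s,open(f"{n}0.pkl","wb"))
    print(n,s["mtx"].round(1).tolist(),s["cam_to_world"].round(3).tolist(),[k for k in s])
st=r.get_state();print({k:np.round(v,3).tolist() for k,v in st.items()})
E
```

```text
scene [[446.9, 0.0, 282.7], [0.0, 446.9, 202.5], [0.0, 0.0, 1.0]] [[0.514, -0.601, 0.612, 1.402], [0.858, 0.359, -0.368, -0.529], [0.002, 0.714, 0.7, 1.227], [0.0, 0.0, 0.0, 1.0]] ['img', 'mtx', 'cam_to_world']
top [[545.4, 0.0, 275.6], [0.0, 545.4, 210.7], [0.0, 0.0, 1.0]] [[0.027, 0.998, -0.06, 0.421], [-0.999, 0.025, -0.02, -0.01], [-0.019, 0.061, 0.998, 1.716], [0.0, 0.0, 0.0, 1.0]] ['img', 'mtx', 'cam_to_world']
{'clock': 0.1, 'q': [-1.078, 0.69, -0.194, 1.566, 0.157, 0.903, -0.215], 'qd': [-0.001, -0.0, 0.0, -0.003, 0.0, -0.001, -0.001], 'joint_torque': [-0.004, -52.849, -1.272, -15.384, -0.053, 0.002, 0.0], 'tool_pos': [0.277, 0.56, 0.238], 'eef_rot': [0.227, 0.974, -0.001, -0.0], 'contact_force': [-0.899, -0.095, 0.071], 'moment': [0.019, -0.018, -0.04], 'finger_force': 0.0, 'opening': 1.001}
```

View pics/scene0.png

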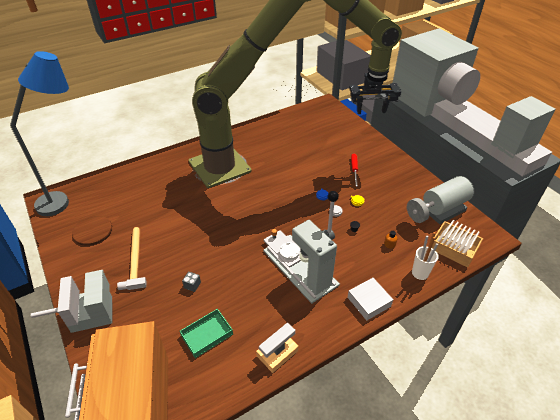

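View pics/top0.png

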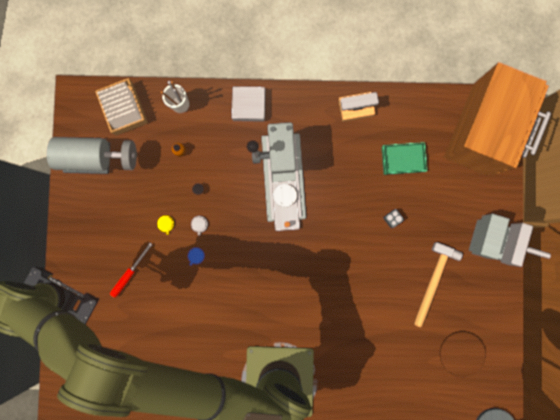

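The top view shows the press at about (283,165), with its slide drawn out towards the robot: nest (286,196), slide knob (287,224), lever knob (253,147). Three things have the case's shape: yellow (166,224), grey-white steel (199,224) and blue (196,256). The steel one fits the description. I'll confirm it in an enlarged crop.

Run:
```python
import cv2
a=cv2.imread("pics/top0.png")[115:275,150:310]; b=cv2.imread("pics/scene0.png")[175:305,255:385]
a=cv2.resize(a,(640,640),interpolation=cv2.INTER_CUBIC)[:600]
cv2.imwrite("pics/topc.png",a)
cv2.imwrite("pics/scenec.png",cv2.resize(b,(598,598),interpolation=cv2.INTER_CUBIC))
```

```text
(no output)
```

View pics/topc.png

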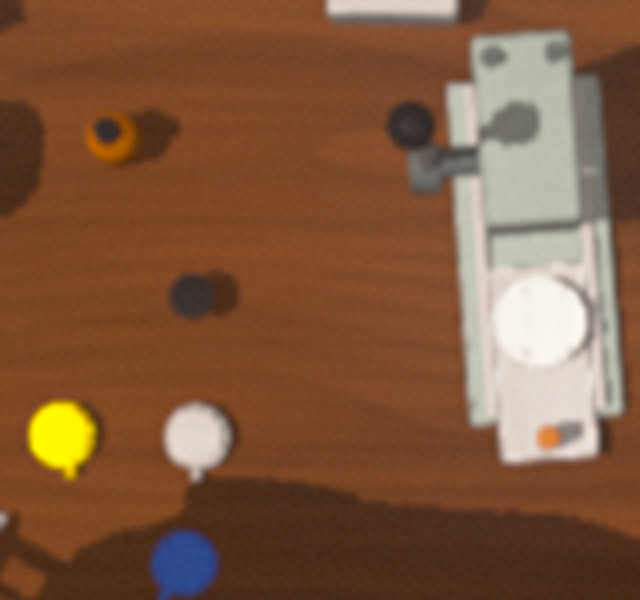

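View pics/scenec.png

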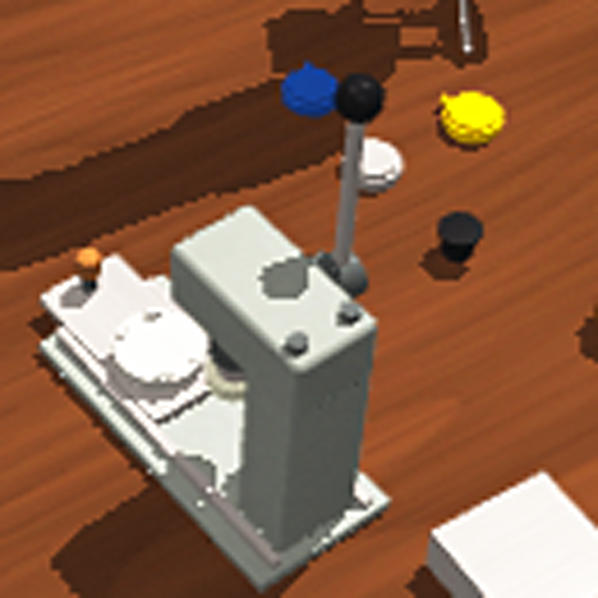

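The crops confirm it. The case meant is the whitish-steel one at top crop (198,436), with its crown at (195,474). The yellow (62,435) and blue (185,563) ones are the look-alikes. The nest is at (540,320), the slide knob at (548,437) and the lever knob at (410,125). Next I'll fit the poses from both views.

```bash
cat > h.py <<'E'
import numpy as np,pickle
from scipy.optimize import least_squares
from scipy.spatial.transform import Rotation as R
S={n:pickle.load(open(n+"0.pkl","rb")) for n in("scene","top")}
def proj(n,p):
    s=S[n];T=np.linalg.inv(s["cam_to_world"]);c=T[:3,:3]@p+T[:3,3];c=c*[1,-1,-1];u=s["mtx"]@c;return u[:2]/u[2]
def tc(u,v):return np.array([(u+.5)/4-.5+150,(v+.5)/4-.5+115])
def sc(u,v):return np.array([(u+.5)/4.6-.5+255,(v+.5)/4.6-.5+175])
def tri(a,b):
    f=least_squares(lambda p:np.r_[proj("top",p)-a,proj("scene",p)-b],[.6,0,.1]);return f.x,np.abs(f.fun).max()
def ray(n,uv,z):
    return least_squares(lambda p:proj(n,np.r_[p,z])-uv,[.6,0]).x
E
python3 - <<'E'
from h import *
np.set_printoptions(precision=4,suppress=True)
print("lever",*tri(tc(410,125),sc(359,98)));print("sknob",*tri(tc(548,437),sc(88,258)))
print("nest",*tri(tc(540,320),sc(158,345)));print("case",*tri(tc(198,436),sc(376,163)))
obs=[("top",tc(410,125),(.02,.075,.33)),("scene",sc(359,98),(.02,.075,.33)),("top",tc(548,437),(-.19,0,.057)),("scene",sc(88,255),(-.19,0,.055)),
("top",tc(470,425),(-.16,.06,.012)),("top",tc(622,412),(-.16,-.06,.012)),("top",tc(487,229),(-.034,.035,.218)),("top",tc(580,220),(-.034,-.035,.218)),("top",tc(540,320),(-.1,0,.042)),
("scene",sc(262,590),(.11,-.06,.0)),("scene",sc(390,500),(.11,.06,.006))]
def P(x,p):c,s=np.cos(x[2]),np.sin(x[2]);return np.array([x[0]+c*p[0]-s*p[1],x[1]+s*p[0]+c*p[1],p[2]])
f=least_squares(lambda x:np.concatenate([proj(n,P(x,p))-uv for n,uv,p in obs]),[.65,0,0],loss="soft_l1")
print("press",f.x,"\n",np.concatenate([proj(n,P(f.x,p))-uv for n,uv,p in obs]).reshape(-1,2))
for n,p in dict(knob=(.02,.075,.33),hinge=(.02,.075,.16),sknob=(-.19,0,.047),nest=(-.1,0,.04)).items():print(n,P(f.x,p))
c=ray("top",tc(198,436),.014);k=ray("top",tc(195,474),.007);print("case",c,"crown yaw",np.arctan2(*(c-k)[::-1]))
print("scene case chk",(proj("scene",np.r_[c,.0135])-254.5)*4.6, proj("scene",np.r_[c,.0135]))
for n,u in dict(loupe=tc(192,296),yellow=tc(62,435),blue=tc(185,563),bottle=tc(112,137)).items():print(n,ray("top",u,.02))
E
```

```text
lever [0.6695 0.0822 0.3303] 0.2906223237724248
sknob [ 0.4818 -0.0113  0.0535] 0.17751608363562354
nest [ 0.5723 -0.0032  0.0384] 0.3093889868433166
case [0.4779 0.2645 0.01  ] 0.4425880144710277
press [0.6576 0.0068 0.0992] 
 [[-0.2156 -0.0533]
 [ 0.7093  0.0172]
 [ 0.2577  4.4231]
 [-1.8941 -1.9732]
 [-0.1077 -0.33  ]
 [ 0.1706  0.1056]
 [-1.1711 -0.5801]
 [ 0.8354 -0.2197]
 [ 0.0903  4.6554]
 [ 0.1472  1.2118]
 [ 0.6656  1.0211]]
knob [0.67   0.0834 0.33  ]
hinge [0.67   0.0834 0.16  ]
sknob [ 0.4685 -0.012   0.047 ]
nest [ 0.5581 -0.0031  0.04  ]
case [0.4772 0.2629] crown yaw -0.08196210842988685
scene case chk [ 372.7116 -207.0636] [335.5243 209.4862]
loupe [0.5865 0.2705]
yellow [0.475  0.3684]
blue [0.378  0.2686]
bottle [0.7106 0.3381]
```

Run:
```python
from h import *
import cv2
np.set_printoptions(precision=4,suppress=True)
im=S["top"]["img"].astype(int)
def blob(n,x0,x1,y0,y1,th):
    g=S[n]["img"][y0:y1,x0:x1].astype(np.uint8); G=cv2.resize(cv2.cvtColor(g,cv2.COLOR_RGB2GRAY),None,fx=8,fy=8,interpolation=cv2.INTER_CUBIC)
    m=(G>th).astype(np.uint8);m=cv2.morphologyEx(m,cv2.MORPH_OPEN,np.ones((49,49),np.uint8))
    cs,_=cv2.findContours(m,0,1);c=max(cs,key=cv2.contourArea);e=cv2.fitEllipse(c)
    return (np.array(e[0])+.5)/8-.5+[x0,y0],np.array(e[1])/8,e[2]
for th in(120,140,160):
    c=blob("top",185,215,208,242,th);print("case",th,c,ray("top",c[0],.012))
for th in(215,222,230,236):
    c=blob("top",268,304,178,212,th);print("nest",th,c,ray("top",c[0],.040))
print(im[194,270:302].sum(1)//3, im[180:232,285].sum(1)//3)
```

```text
case 120 (array([198.4799, 223.8485]), array([15.9526, 16.508 ]), 155.90309143066406) [0.4765 0.2652]
case 140 (array([198.439 , 223.8335]), array([15.2487, 15.6811]), 143.92584228515625) [0.4765 0.2654]
case 160 (array([198.3734, 223.8794]), array([14.3806, 14.8958]), 143.742431640625) [0.4764 0.2656]
nest 215 (array([283.8223, 195.0207]), array([22.8308, 23.8631]), 177.75267028808594) [ 0.5713 -0.    ]
nest 222 (array([284.0356, 194.9641]), array([22.2303, 22.5231]), 135.07965087890625) [ 0.5715 -0.0007]
nest 230 (array([284.3597, 194.6506]), array([20.3368, 22.0821]), 115.93850708007812) [ 0.5725 -0.0017]
nest 236 (array([284.7535, 194.953 ]), array([18.4773, 21.4544]), 92.30704498291016) [ 0.5716 -0.0029]
[209 208 209 227 239 242 242 242 242 243 243 241 240 242 244 244 244 244
 243 243 242 242 243 245 247 240 189 138 145 162 152 168] [187 195 208 218 231 240 243 243 244 244 244 243 244 244 244 244 244 244
 245 244 245 245 245 245 245 241 229 218 215 218 216 217 218 217 216 218
 216 218 217 217 210 194 170 150 146 151 163 185 192 159 108  80]
```

```bash
cat > go.py <<'E'
import sys,numpy as np
from plant import r
from scipy.spatial.transform import Rotation as R
# usage: go.py x y z yaw_of_tool_y ; prints needed shift/turn in pendant units
x,y,z,a=map(float,sys.argv[1:5]);s=r.get_state();Q=R.from_quat(s["eef_rot"])
ty=np.array([np.cos(a),np.sin(a),0]);tz=np.array([0,0,-1.]);G=R.from_matrix(np.c_[np.cross(ty,tz),ty,tz])
d=Q.inv().apply(np.array([x,y,z])-s["tool_pos"])/.15;w=(Q.inv()*G).as_rotvec()/(np.pi/2)
print("shift",d.round(3),"turn",w.round(4),"q",s["q"].round(2) if hasattr(s["q"],"round") else s["q"])
E
python3 go.py .4765 .2648 .15 1.489
```

```text
shift [-2.066 -1.172  0.589] turn [-1.1e-03 -1.0e-04 -2.4e-01] q [-1.08  0.69 -0.19  1.57  0.16  0.9  -0.22]
```

```bash
python3 -m pendant '[1,-0.3,-0.17,0,0,0,0, 1,-0.6,-0.34,0,0,0,0, 1,-0.9,-0.5,0,0,0,0, 1,-1,-0.58,0,0,0,0, 1,-1,-0.58,0,0,0,0]' 
python3 -m pendant '[1,-0.3,-0.17,0.1,0,0,0, 1,-0.6,-0.34,0.3,0,0,-0.06, 1,-0.9,-0.5,0.5,0,0,-0.15, 1,-1,-0.58,0.58,0,0,-0.24, 1,-1,-0.58,0.58,0,0,-0.24, 1,-1,-0.58,0.58,0,0,-0.24]' 
python3 go.py .4765 .2648 .05 1.489
```

```text
clock: 0.6
tool_pos: [0.3758, 0.4109, 0.2383]
eef_rot: [0.231, 0.973, -0.002, 0.001]
contact_force: [-0.4, 0.5, 0.1]
opening: 1.001
finger_force: 0.0
clock: 1.2
tool_pos: [0.4684, 0.272, 0.151]
eef_rot: [0.042, 0.999, 0.0, -0.001]
contact_force: [-0.3, 1.6, 0.5]
opening: 1.002
finger_force: 0.0
shift [-0.059 -0.043  0.673] turn [ 0.0003 -0.0011 -0.0012] q [-0.43  0.72 -0.3   1.9   0.36  0.58  0.52]
```

```bash
python3 -m pendant '[1,-0.06,-0.043,0.3,0,0,0, 1,-0.06,-0.043,0.6,0,0,0, 1,-0.06,-0.043,0.8,0,0,0, 1,-0.06,-0.043,0.8,0,0,0]' 
python3 go.py .4765 .2648 .004 1.489
```

```text
clock: 1.6
tool_pos: [0.4741, 0.2666, 0.0291]
eef_rot: [0.039, 0.999, -0.001, -0.002]
contact_force: [-0.2, -0.7, -0.3]
opening: 1.002
finger_force: 0.0
shift [-0.018 -0.01   0.167] turn [-0.001  -0.003   0.0024] q [-0.49  0.92 -0.18  1.94  0.46  0.33  0.45]
```

```bash
python3 -m pendant '[1,-0.015,-0.01,0.1,0,0,0, 1,-0.015,-0.01,0.167,0,0,0, 1,-0.015,-0.01,0.167,0,0,0]'
python3 go.py .4765 .2648 .004 1.489
python3 - <<'E'
from plant import r
import cv2
for n,(x,y,w) in dict(top=(165,190,70),scene=(295,170,80)).items():
    i=r.snapshot(n)["img"][y:y+w,x:x+w,::-1]; cv2.imwrite(f"pics/g_{n}.png",cv2.resize(i,(400,400),interpolation=cv2.INTER_CUBIC))
cv2.imwrite("pics/g.png",cv2.hconcat([cv2.imread("pics/g_top.png"),cv2.imread("pics/g_scene.png")]))
E
```

```text
clock: 1.9
tool_pos: [0.4793, 0.2632, 0.0066]
eef_rot: [0.041, 0.999, 0.0, 0.0]
contact_force: [-0.8, 0.0, 0.6]
opening: 0.999
finger_force: 0.0
shift [0.019 0.009 0.017] turn [0.0002 0.0001 0.0001] q [-0.5   0.97 -0.15  1.93  0.47  0.28  0.45]
```

View pics/g.png

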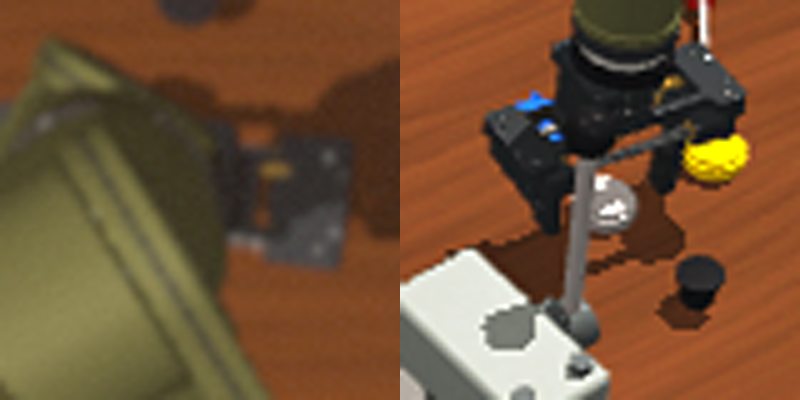

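The right-hand crop shows the steel case (610,200) between the open fingers, so I'll correct by 3 mm and close.

```bash
python3 -m pendant '[1,0.01,0.009,0.015,0,0,0, 1,0.01,0.009,0.015,0,0,0]'
python3 go.py .4765 .2648 .004 1.489
python3 -m pendant '[0.4,0,0,0,0,0,0, 0.4,0,0,0,0,0,0, 0.4,0,0,0,0,0,0, 0.4,0,0,0,0,0,0, 0.4,0,0,0,0,0,0, 0.4,0,0,0,0,0,0]' 15
```

```text
clock: 2.2
tool_pos: [0.4779, 0.2647, 0.0049]
eef_rot: [0.041, 0.999, 0.0, 0.0]
contact_force: [0.9, 0.4, -0.4]
opening: 1.005
finger_force: 0.0
shift [ 0.009 -0.     0.006] turn [0.0006 0.0002 0.0002] q [-0.5   0.97 -0.15  1.94  0.47  0.27  0.44]
clock: 2.8
tool_pos: [0.4779, 0.2642, 0.0044]
eef_rot: [0.041, 0.999, 0.0, 0.0]
contact_force: [0.4, -0.3, 0.4]
opening: 0.559
finger_force: 15.0
```

```bash
python3 -m pendant '[0.4,0,0,-0.3,0,0,0, 0.4,0,0,-0.6,0,0,0, 0.4,0,0,-0.9,0,0,0, 0.4,0,0,-0.9,0,0,0]'
python3 go.py .54 -.0015 .14 1.670
```

```text
clock: 3.2
tool_pos: [0.4807, 0.2661, 0.1445]
eef_rot: [0.041, 0.999, 0.003, 0.004]
contact_force: [0.1, -0.3, -1.9]
opening: 0.56
finger_force: 15.0
shift [-0.541 -1.746  0.022] turn [ 0.0037  0.0053 -0.1157] q [-0.41  0.73 -0.31  1.89  0.39  0.57  0.52]
```

```bash
python3 -m pendant '[0.4,-0.05,-0.2,0,0,0,0, 0.4,-0.12,-0.5,0,0,0,0, 0.4,-0.22,-0.8,0,0,0,-0.05, 0.4,-0.3,-1,0,0,0,-0.116, 0.4,-0.3,-1,0,0,0,-0.116, 0.4,-0.3,-1,0,0,0,-0.116]'
python3 go.py .5734 -.0015 .14 1.670
```

```text
clock: 3.8
tool_pos: [0.5102, 0.11, 0.1386]
eef_rot: [-0.049, 0.999, 0.0, -0.001]
contact_force: [-0.5, 0.0, -0.7]
opening: 0.561
finger_force: 15.0
shift [-0.347 -0.781 -0.01 ] turn [ 0.0001 -0.0008 -0.0012] q [-0.07  0.73 -0.38  1.96  0.5   0.54  0.87]
```

```bash
python3 -m pendant '[0.4,-0.1,-0.2,0,0,0,0, 0.4,-0.2,-0.45,0,0,0,0, 0.4,-0.3,-0.7,0,0,0,0, 0.4,-0.347,-0.781,0,0,0,0, 0.4,-0.347,-0.781,0.1,0,0,0, 0.4,-0.347,-0.781,0.25,0,0,0, 0.4,-0.347,-0.781,0.35,0,0,0, 0.4,-0.347,-0.781,0.35,0,0,0]'
python3 go.py .5734 -.0015 .07 1.670
python3 - <<'E'
from plant import r
import cv2
i=r.snapshot("scene")["img"][175:305,255:385,::-1]; cv2.imwrite("pics/p.png",cv2.resize(i,(598,598),interpolation=cv2.INTER_CUBIC))
E
```

```text
clock: 4.6
tool_pos: [0.5721, 0.002, 0.0848]
eef_rot: [-0.052, 0.999, 0.001, -0.002]
contact_force: [-0.4, -0.1, -1.2]
opening: 0.557
finger_force: 15.0
shift [-0.007 -0.024  0.099] turn [ 0.0009 -0.0028  0.0026] q [ 0.13  0.87 -0.38  1.83  0.56  0.55  1.07]
```

View pics/p.png

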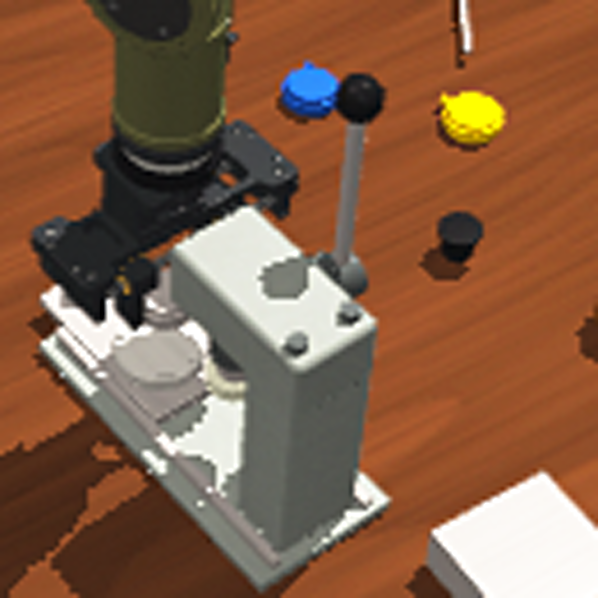

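The case is held level above the nest at crop (167,300), clear of the head. Now I'll lower it, feeling for the floor.

```bash
python3 -m pendant '[0.4,-0.005,-0.024,0.1,0,0,0, 0.4,-0.005,-0.024,0.2,0,0,0, 0.4,-0.005,-0.024,0.2,0,0,0, 0.4,-0.005,-0.024,0.2,0,0,0]'
python3 go.py .5734 -.0015 .05 1.670
```

```text
clock: 5.05
tool_pos: [0.5748, -0.0038, 0.0564]
eef_rot: [-0.05, 0.999, 0.0, -0.0]
contact_force: [-0.3, 0.4, -0.8]
opening: 0.558
finger_force: 15.0
shift [0.008 0.016 0.043] turn [ 0.0001 -0.0006  0.0008] q [ 0.12  0.91 -0.34  1.84  0.59  0.5   1.05]
```

```bash
python3 -m pendant '[0.4,0.007,0.015,0,0,0,0, 0.4,0.007,0.015,0.02,0,0,0, 0.4,0.007,0.015,0.02,0,0,0, 0.4,0.007,0.015,0.02,0,0,0]'
python3 go.py .5734 -.0015 .05 1.670
python3 -m pendant '[0.4,0,0,0.013,0,0,0, 0.4,0,0,0.013,0,0,0]'
python3 -m pendant '[0.4,0,0,0.013,0,0,0, 0.4,0,0,0.013,0,0,0]'
```

```text
clock: 5.45
tool_pos: [0.5739, -0.0017, 0.0541]
eef_rot: [-0.05, 0.999, -0.0, 0.0]
contact_force: [-0.6, -0.0, -1.9]
opening: 0.561
finger_force: 15.0
shift [0.003 0.002 0.027] turn [-0.      0.0002  0.0008] q [ 0.12  0.91 -0.34  1.84  0.59  0.49  1.04]
clock: 5.65
tool_pos: [0.5738, -0.0018, 0.0518]
eef_rot: [-0.05, 0.999, -0.0, -0.0]
contact_force: [-0.3, -0.1, -1.6]
opening: 0.562
finger_force: 15.0
clock: 5.85
tool_pos: [0.5737, -0.0017, 0.0498]
eef_rot: [-0.05, 0.999, 0.0, -0.0]
contact_force: [-1.1, -0.4, -1.3]
opening: 0.561
finger_force: 15.0
```

```bash
python3 -m pendant '[0.4,0,0,0.013,0,0,0, 0.4,0,0,0.013,0,0,0]'|sed -n 2,4p
python3 -m pendant '[0.4,0,0,0.01,0,0,0, 0.4,0,0,0.01,0,0,0]'|sed -n 2,4p
python3 -m pendant '[0.4,0,0,0.01,0,0,0, 0.4,0,0,0.01,0,0,0]'|sed -n 2,4p
```

```text
tool_pos: [0.5737, -0.0018, 0.0478]
eef_rot: [-0.05, 0.999, -0.0, -0.0]
contact_force: [0.9, -1.1, -1.3]
tool_pos: [0.5737, -0.0017, 0.0464]
eef_rot: [-0.05, 0.999, 0.0, -0.0]
contact_force: [-0.3, -0.6, -1.2]
tool_pos: [0.5738, -0.0017, 0.0449]
eef_rot: [-0.05, 0.999, 0.0, -0.0]
contact_force: [-1.5, -0.4, -1.7]
```

```bash
python3 -m pendant '[0.4,0,0,0.01,0,0,0, 0.4,0,0,0.01,0,0,0]'|sed -n 2,4p
python3 -m pendant '[0.4,0,0,0.01,0,0,0, 0.4,0,0,0.01,0,0,0]'|sed -n 2,4p
python3 -m pendant '[0.4,0,0,0.007,0,0,0, 0.4,0,0,0.007,0,0,0]'|sed -n 2,4p
```

```text
tool_pos: [0.5737, -0.0017, 0.0434]
eef_rot: [-0.05, 0.999, 0.0, -0.0]
contact_force: [0.7, 0.6, -1.6]
tool_pos: [0.5744, -0.0017, 0.0427]
eef_rot: [-0.05, 0.999, -0.0, 0.001]
contact_force: [-0.5, 0.6, 4.6]
tool_pos: [0.5753, -0.0016, 0.0426]
eef_rot: [-0.05, 0.999, -0.0, 0.002]
contact_force: [-1.7, -1.2, 9.8]
```

Contact came at case underside z ≈ 0.0385. That is either the floor or the top of a bumper, so I'll probe sideways with light pressure to see whether it drops.

```bash
python3 -m pendant '[0.4,0,0,-0.007,0,0,0, 0.4,0.01,0,-0.007,0,0,0, 0.4,0.01,0,-0.007,0,0,0]'|sed -n 2,4p
python3 -m pendant '[0.4,0.01,0,0,0,0,0, 0.4,0.01,0,0,0,0,0]'|sed -n 2,4p
python3 -m pendant '[0.4,-0.01,0,0,0,0,0, 0.4,-0.02,0,0,0,0,0, 0.4,-0.02,0,0,0,0,0]'|sed -n 2,4p
python3 -m pendant '[0.4,-0.013,0,0,0,0,0, 0.4,-0.013,0,0,0,0,0]'|sed -n 2,4p
```

```text
tool_pos: [0.5734, -0.0017, 0.0427]
eef_rot: [-0.05, 0.999, 0.0, 0.001]
contact_force: [0.8, 0.2, 6.8]
tool_pos: [0.5719, -0.0019, 0.0427]
eef_rot: [-0.05, 0.999, 0.0, 0.001]
contact_force: [1.2, -1.0, 6.3]
tool_pos: [0.5739, -0.0017, 0.0426]
eef_rot: [-0.05, 0.999, -0.0, 0.0]
contact_force: [-0.4, -0.2, 8.5]
tool_pos: [0.5759, -0.0015, 0.0427]
eef_rot: [-0.05, 0.999, -0.0, 0.0]
contact_force: [-0.5, -0.3, 8.0]
```

```bash
python3 -m pendant '[0.4,0.013,0,-0.005,0,0,0, 0.4,0.013,0,-0.007,0,0,0, 0.7,0.013,0,-0.01,0,0,0, 0.8,0.013,0,-0.013,0,0,0, 0.8,0.013,0,-0.013,0,0,0, 0.8,0.013,0,-0.013,0,0,0]'
python3 -m pendant '[0.8,0,0,-0.2,0,0,0, 0.8,0,0,-0.4,0,0,0, 0.8,0.3,0,-0.6,0,0,0, 0.8,0.6,0,-0.8,0,0,0, 0.8,0.8,0,-0.8,0,0,0, 0.8,0.8,0,-0.8,0,0,0]'
python3 - <<'E'
from plant import r
import cv2,pickle
for n,(x,y,w) in dict(top=(258,170,60),scene=(255,205,75)).items():
    s=r.snapshot(n);pickle.dump(s,open(n+"1.pkl","wb"))
    i=s["img"][y:y+w,x:x+w,::-1]; cv2.imwrite(f"pics/q_{n}.png",cv2.resize(i,(400,400),interpolation=cv2.INTER_CUBIC))
cv2.imwrite("pics/q.png",cv2.hconcat([cv2.imread("pics/q_top.png"),cv2.imread("pics/q_scene.png")]))
E
```

```text
clock: 8.65
tool_pos: [0.5738, -0.0017, 0.0439]
eef_rot: [-0.05, 0.999, 0.0, -0.0]
contact_force: [0.1, -0.1, -0.6]
opening: 0.798
finger_force: 0.0
clock: 9.25
tool_pos: [0.4486, -0.0153, 0.1649]
eef_rot: [-0.05, 0.999, -0.001, -0.003]
contact_force: [0.5, 0.4, -0.2]
opening: 0.799
finger_force: 0.0
```

View pics/q.png

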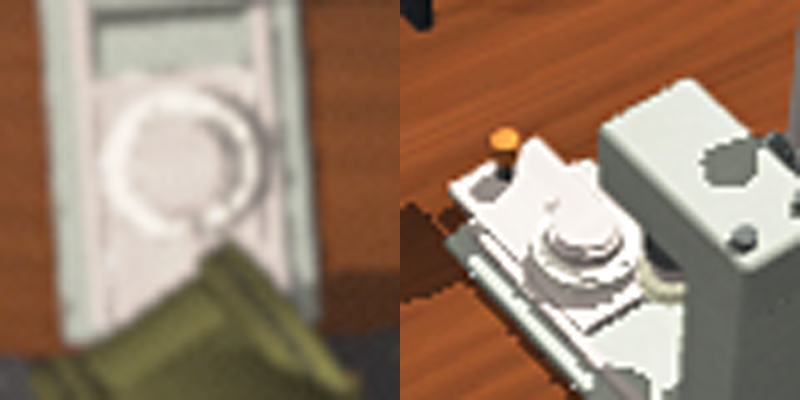

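The top crop shows the case (grey, centre about (186,163)) on the nest disc (centre about (179,164)). It is unclear whether it sits on a bumper. I'll touch the nest's open rim beside the case with the fingertips to get the floor height.

```bash
python3 - <<'E'
from h import *
import cv2
np.set_printoptions(precision=4,suppress=True)
S={n:pickle.load(open(n+"1.pkl","rb")) for n in("scene","top")}
g=S["top"]["img"][178:210,268:302].astype(int)
print(g[:,:,0]-0);
E
python3 -m pendant '[0.65,-0.3,0,0.1,0,0,0, 0.65,-0.6,0,0.3,0,0,0, 0.65,-0.8,0,0.5,0,0,0, 0.65,-0.83,0,0.7,0,0,0, 0.65,-0.83,0,0.75,0,0,0, 0.65,-0.83,0,0.75,0,0,0, 0.65,-0.83,0,0.75,0,0,0]'
python3 go.py .5738 -.0017 .042 1.670
```

```text
[[203 222 220 ... 155 177 185]
 [204 220 220 ... 156 176 183]
 [203 220 221 ... 160 173 184]
 ...
 [196 197 205 ... 225 192 160]
 [194 195 199 ... 222 197 165]
 [193 195 201 ... 220 202 165]]
clock: 10.05
tool_pos: [0.5785, -0.0011, 0.0523]
eef_rot: [-0.05, 0.999, 0.0, 0.0]
contact_force: [-0.4, -0.2, 0.1]
opening: 0.653
finger_force: 0.0
shift [ 0.031 -0.001  0.069] turn [0.0001 0.0004 0.0008] q [ 0.12  0.92 -0.34  1.83  0.59  0.5   1.04]
```

```bash
python3 -m pendant '[0.65,0.03,0,0.03,0,0,0, 0.65,0.03,0,0.07,0,0,0, 0.65,0.03,0,0.07,0,0,0, 0.65,0.03,0,0.07,0,0,0]'|sed -n 2,4p
python3 -m pendant '[0.65,0,0,0.012,0,0,0, 0.65,0,0,0.012,0,0,0]'|sed -n 2,4p
python3 -m pendant '[0.65,0,0,0.01,0,0,0, 0.65,0,0,0.01,0,0,0]'|sed -n 2,4p
python3 - <<'E'
from h import *
S={n:pickle.load(open(n+"1.pkl","rb")) for n in("scene","top")}
g=S["top"]["img"][181:208,271:300].astype(int).sum(2)//3
for l in g: print(*l)
E
```

```text
tool_pos: [0.5739, -0.0018, 0.0413]
eef_rot: [-0.05, 0.999, -0.0, 0.0]
contact_force: [0.3, -0.1, -0.2]
tool_pos: [0.5739, -0.0017, 0.0392]
eef_rot: [-0.05, 0.999, 0.0, 0.0]
contact_force: [-0.3, -0.3, 0.4]
tool_pos: [0.5748, -0.0016, 0.0388]
eef_rot: [-0.05, 0.999, -0.0, 0.001]
contact_force: [-0.4, -0.7, 8.4]
191 177 184 193 200 213 217 216 211 201 196 196 195 200 203 209 212 211 212 215 217 217 218 218 217 212 207 183 156
203 195 201 205 208 215 219 217 214 212 211 213 214 215 217 214 209 204 202 203 208 213 216 222 224 213 208 188 158
211 208 210 211 211 214 214 214 215 218 221 227 229 228 228 222 209 193 185 181 191 201 207 218 222 212 209 193 163
210 204 207 210 210 211 216 219 225 229 231 235 239 239 237 234 227 218 205 181 170 168 175 204 215 202 207 196 166
208 197 206 211 210 215 222 230 235 234 230 236 240 241 240 237 236 236 233 213 181 161 152 171 189 186 203 199 169
208 195 205 212 214 222 232 238 237 229 221 228 230 232 232 230 232 236 234 226 212 195 165 150 152 165 200 203 173
205 192 204 212 220 232 239 237 230 222 215 217 217 217 219 217 213 209 207 212 221 220 197
[... 1641 characters left out ...]
202 203
213 207 193 203 217 217 230 239 241 236 227 212 200 197 195 186 180 198 225 234 222 191 167 166 186 188 176 201 204
212 206 192 205 210 211 217 231 239 242 239 229 218 218 213 196 174 191 210 209 194 175 168 189 207 201 181 201 205
212 207 195 205 213 212 213 218 230 237 238 234 229 229 220 199 174 180 192 176 165 171 188 207 218 204 185 203 207
211 205 195 207 216 215 213 215 219 224 223 220 222 223 215 205 187 184 189 173 151 153 180 204 215 206 190 205 207
211 208 196 208 216 216 214 211 214 215 212 210 213 217 215 212 201 192 180 155 123 113 138 179 202 207 201 209 210
210 210 203 215 218 215 214 214 214 215 214 214 217 220 217 215 202 170 136 109 85 83 99 131 168 195 207 214 213
```

The fingertips touched the floor at z ≈ 0.0387, which matches the case underside at about 0.0383. So the case lies on the nest floor, inside the bumpers. On to the slide knob.

```bash
python3 -m pendant '[0.75,0,0,-0.15,0,0,0, 0.75,0,0,-0.4,0,0,0, 0.6,0.2,0,-0.45,0,0,0, 0.5,0.4,0,-0.45,0,0,0, 0.5,0.6,0,-0.4,0,0,0, 0.5,0.61,0,-0.2,0,0,0, 0.5,0.61,0,-0.2,0,0,0, 0.5,0.61,0,-0.2,0,0,0]'
python3 go.py .482 -.011 .042 1.670
```

```text
clock: 11.65
tool_pos: [0.4833, -0.0106, 0.0678]
eef_rot: [-0.05, 0.999, -0.0, 0.0]
contact_force: [0.5, 0.3, 0.8]
opening: 0.503
finger_force: 0.0
shift [ 0.009 -0.002  0.172] turn [-0.      0.      0.0011] q [ 0.07  0.82 -0.24  2.11  0.67  0.28  0.93]
```

```bash
python3 -m pendant '[0.5,0.009,0,0.08,0,0,0, 0.5,0.009,0,0.16,0,0,0, 0.5,0.009,0,0.165,0,0,0, 0.5,0.009,0,0.165,0,0,0, 0,0.009,0,0.165,0,0,0, 0,0.009,0,0.165,0,0,0, 0,0.009,0,0.165,0,0,0, 0,0.009,0,0.165,0,0,0, 0,0.009,0,0.165,0,0,0]' 12
```

```text
clock: 12.55
tool_pos: [0.4817, -0.0112, 0.0433]
eef_rot: [-0.05, 0.999, -0.0, 0.0]
contact_force: [-0.0, -1.1, 4.1]
opening: 0.22
finger_force: 12.0
```

```bash
python3 -m pendant '[0,-0.07,0,0,0,0,0, 0,-0.14,0,0,0,0,0, 0,-0.21,0,0,0,0,0, 0,-0.28,0,0,0,0,0, 0,-0.35,0,0,0,0,0, 0,-0.42,0,0,0,0,0, 0,-0.48,0,0,0,0,0, 0,-0.52,0,0,0,0,0, 0,-0.52,0,0,0,0,0]'
python3 -m pendant '[0,-0.02,0,0,0,0,0, 0,-0.035,0,0,0,0,0, 0,-0.035,0,0,0,0,0]'
```

```text
clock: 13.45
tool_pos: [0.5605, -0.0035, 0.0433]
eef_rot: [-0.05, 0.999, -0.0, 0.001]
contact_force: [1.2, -1.6, 2.6]
opening: 0.221
finger_force: 12.0
clock: 13.75
tool_pos: [0.5633, -0.0032, 0.0433]
eef_rot: [-0.05, 0.999, -0.001, -0.001]
contact_force: [-1.7, -1.7, 7.6]
opening: 0.217
finger_force: 12.0
```

```bash
python3 -m pendant '[0,-0.02,0,0,0,0,0, 0,-0.03,0,0,0,0,0, 0,-0.03,0,0,0,0,0]'|sed -n 2,4p
python3 -m pendant '[0,-0.02,0,0,0,0,0, 0,-0.02,0,0,0,0,0]'|sed -n 2,4p
```

```text
tool_pos: [0.5635, -0.0032, 0.0432]
eef_rot: [-0.05, 0.999, -0.001, -0.005]
contact_force: [-9.1, -1.3, 14.5]
tool_pos: [0.5647, -0.0031, 0.0427]
eef_rot: [-0.05, 0.999, -0.002, -0.007]
contact_force: [-13.2, -1.6, 15.0]
```

```bash
python3 -m pendant '[0,0.03,0,0,0,0,0, 0,0.05,0,0,0,0,0, 0.3,0.05,0,0,0,0,0, 0.5,0.05,0,0,0,0,0, 0.5,0.05,0,0,0,0,0, 0.5,0.05,0,0,0,0,0]'
python3 -m pendant '[0.5,0.1,0,-0.2,0,0,0, 0.5,0.4,0,-0.4,0,0,0, 0.5,0.7,0,-0.6,0,0,0, 0.5,0.9,0,-0.9,0,0,0, 0.5,0.9,0,-1,0,0,0, 0.5,0.9,0,-1,0,0,0]'
python3 - <<'E'
from plant import r
import cv2,pickle
for n,(x,y,w) in dict(top=(230,130,85),scene=(255,185,100)).items():
    s=r.snapshot(n);pickle.dump(s,open(n+"2.pkl","wb"))
    i=s["img"][y:y+w,x:x+w,::-1]; cv2.imwrite(f"pics/r_{n}.png",cv2.resize(i,(400,400),interpolation=cv2.INTER_CUBIC))
cv2.imwrite("pics/r.png",cv2.hconcat([cv2.imread("pics/r_top.png"),cv2.imread("pics/r_scene.png")]))
E
```

```text
clock: 14.85
tool_pos: [0.5644, -0.0024, 0.0428]
eef_rot: [-0.05, 0.999, 0.0, 0.0]
contact_force: [-0.7, 0.4, 1.1]
opening: 0.498
finger_force: 0.0
clock: 15.45
tool_pos: [0.4302, -0.0163, 0.1955]
eef_rot: [-0.05, 0.999, -0.0, 0.002]
contact_force: [0.7, 0.2, -0.2]
opening: 0.502
finger_force: 0.0
```

View pics/r.png

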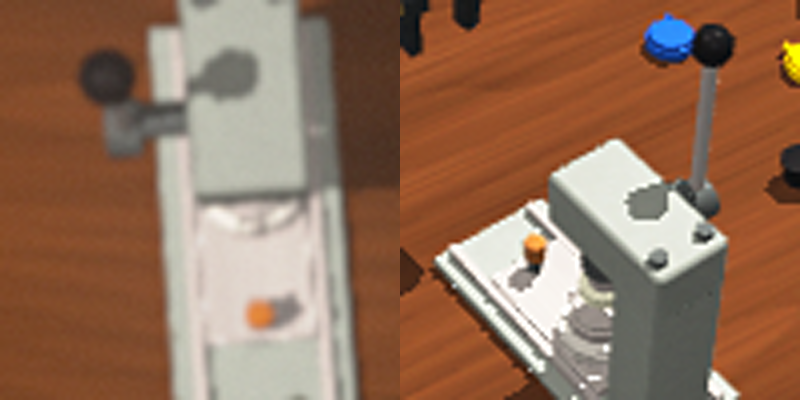

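The slide is in: its knob is at top crop (260,314) and it travelled 82 mm to a solid stop. The case lies under the ram foot. Now to the lever knob, from above.

```bash
python3 -m pendant '[0.8,0,0,-0.33,0,0,0, 0.8,0,0,-0.66,0,0,0, 0.8,0,0,-1,0,0,0, 0.8,0,0,-1,0,0,0]'|sed -n 2,4p
python3 go.py .6695 .0825 .41 1.670
```

```text
tool_pos: [0.4341, -0.0152, 0.3471]
eef_rot: [-0.05, 0.999, 0.0, 0.005]
contact_force: [1.1, 0.8, -0.4]
shift [-1.631  0.492 -0.402] turn [0.0002 0.0067 0.0003] q [ 0.41  0.34 -0.67  1.94  0.26  0.94  1.3 ]
```

```bash
python3 -m pendant '[0.8,-0.1,0.05,-0.3,0,0,0, 0.8,-0.35,0.15,-0.45,0,0,0, 0.8,-0.65,0.25,-0.45,0,0,0, 0.8,-0.8,0.25,-0.45,0,0,0, 0.8,-0.8,0.25,-0.45,0,0,0]'|sed -n 2,4p
python3 -m pendant '[0.8,-0.3,0.1,0,0,0,0, 0.8,-0.6,0.2,0,0,0,0, 0.8,-0.8,0.24,0,0,0,0, 0.8,-0.8,0.24,0,0,0,0, 0.8,-0.8,0.24,0,0,0,0]'|sed -n 2,4p
python3 go.py .6695 .0825 .36 1.670
```

```text
tool_pos: [0.5481, 0.0338, 0.4073]
eef_rot: [-0.05, 0.999, 0.001, -0.001]
contact_force: [0.2, -0.2, -0.4]
tool_pos: [0.6606, 0.0808, 0.4083]
eef_rot: [-0.05, 0.999, -0.0, -0.002]
contact_force: [0.3, -0.5, 0.8]
shift [-0.061  0.006  0.322] turn [-0.0004 -0.0024  0.001 ] q [ 0.09  0.67 -0.61  1.14  0.36  1.44  1.21]
```

```bash
python3 -m pendant '[0.8,-0.05,0.006,0.1,0,0,0, 0.8,-0.05,0.006,0.3,0,0,0, 0.8,-0.05,0.006,0.5,0,0,0, 0.8,-0.05,0.006,0.62,0,0,0, 0.8,-0.05,0.006,0.62,0,0,0, 0.8,-0.05,0.006,0.62,0,0,0]'|sed -n 2,4p
python3 go.py .6695 .0825 .311 1.670
```

```text
tool_pos: [0.6684, 0.082, 0.3176]
eef_rot: [-0.05, 0.999, -0.0, -0.0]
contact_force: [-0.6, 0.8, 1.0]
shift [-0.008  0.003  0.044] turn [-0.0002 -0.0002  0.0005] q [ 0.09  0.73 -0.59  1.28  0.41  1.24  1.16]
```

```bash
python3 -m pendant '[0.8,-0.007,0,0.03,0,0,0, 0.8,-0.007,0,0.04,0,0,0, 0.3,-0.007,0,0.04,0,0,0, 0.2,-0.007,0,0.04,0,0,0, 0.2,-0.007,0,0.04,0,0,0, 0.2,-0.007,0,0.04,0,0,0, 0.2,-0.007,0,0.04,0,0,0, 0.2,-0.007,0,0.04,0,0,0]' 40
```

```text
clock: 18.35
tool_pos: [0.6699, 0.0827, 0.3115]
eef_rot: [-0.05, 0.999, -0.0, 0.0]
contact_force: [-0.2, 0.0, 1.0]
opening: 0.332
finger_force: 39.8
```

```bash
python3 -m pendant '[0.2,0.057,0.0,0.0014,0,0,0, 0.2,0.113,0,0.0057,0,0,0, 0.2,0.169,0,0.0127,0,0,0, 0.2,0.225,0,0.0226,0,0,0, 0.2,0.225,0,0.0226,0,0,0, 0.2,0.225,0,0.0226,0,0,0]'
python3 -m pendant '[0.2,0.055,0,0.0126,0,0,0, 0.2,0.11,0,0.028,0,0,0, 0.2,0.164,0,0.047,0,0,0, 0.2,0.216,0,0.0669,0,0,0, 0.2,0.216,0,0.0669,0,0,0, 0.2,0.216,0,0.0669,0,0,0]'
```

```text
clock: 18.95
tool_pos: [0.6374, 0.0795, 0.3082]
eef_rot: [-0.05, 0.999, 0.0, 0.001]
contact_force: [4.9, 0.4, -2.5]
opening: 0.325
finger_force: 39.9
clock: 19.55
tool_pos: [0.6055, 0.0764, 0.2985]
eef_rot: [-0.05, 0.999, 0.0, 0.001]
contact_force: [5.6, 1.3, -2.7]
opening: 0.334
finger_force: 40.0
```

```bash
python3 -m pendant '[0.2,0.051,0,0.024,0,0,0, 0.2,0.102,0,0.049,0,0,0, 0.2,0.151,0,0.078,0,0,0, 0.2,0.199,0,0.1085,0,0,0, 0.2,0.199,0,0.1085,0,0,0]'|sed -n 2,4p
python3 -m pendant '[0.2,0.023,0,0.0165,0,0,0, 0.2,0.046,0,0.034,0,0,0, 0.2,0.046,0,0.034,0,0,0]'|sed -n 2,4p
python3 -m pendant '[0.2,0.022,0,0.017,0,0,0, 0.2,0.044,0,0.0345,0,0,0, 0.2,0.044,0,0.0345,0,0,0]'|sed -n 2,4p
```

```text
tool_pos: [0.575, 0.0733, 0.282]
eef_rot: [-0.05, 0.999, 0.0, 0.001]
contact_force: [4.5, 0.8, 0.2]
tool_pos: [0.5677, 0.0726, 0.2768]
eef_rot: [-0.05, 0.999, 0.0, 0.0]
contact_force: [5.0, 0.8, 1.2]
tool_pos: [0.5608, 0.0719, 0.2712]
eef_rot: [-0.05, 0.999, 0.0, 0.0]
contact_force: [5.7, 0.6, 0.9]
```

```bash
python3 -m pendant '[0.2,0.017,0,0.0147,0,0,0, 0.2,0.034,0,0.0298,0,0,0, 0.2,0.034,0,0.0298,0,0,0]'|sed -n 2,4p
python3 -m pendant '[0.2,0.0165,0,0.0155,0,0,0, 0.2,0.033,0,0.031,0,0,0, 0.2,0.033,0,0.031,0,0,0]'|sed -n 2,4p
```

```text
tool_pos: [0.5558, 0.0715, 0.2669]
eef_rot: [-0.05, 0.999, 0.0, 0.0]
contact_force: [5.4, 1.1, 0.9]
tool_pos: [0.5526, 0.0711, 0.2638]
eef_rot: [-0.05, 0.999, 0.0, 0.003]
contact_force: [7.1, -0.0, 7.1]
```

```bash
python3 -m pendant '[0.2,0.008,0,0.008,0,0,0, 0.2,0.016,0,0.016,0,0,0, 0.2,0.016,0,0.016,0,0,0]'|sed -n 2,4p
python3 -m pendant '[0.2,0.008,0,0.008,0,0,0, 0.2,0.0155,0,0.0165,0,0,0, 0.2,0.0155,0,0.0165,0,0,0]'|sed -n 2,4p
python3 -m pendant '[0.2,0.008,0,0.008,0,0,0, 0.2,0.015,0,0.017,0,0,0, 0.2,0.015,0,0.017,0,0,0]'|sed -n 2,4p
```

```text
tool_pos: [0.5513, 0.071, 0.2624]
eef_rot: [-0.05, 0.999, 0.0, 0.004]
contact_force: [6.3, -0.9, 12.2]
tool_pos: [0.549, 0.0708, 0.26]
eef_rot: [-0.05, 0.999, 0.0, 0.004]
contact_force: [5.9, -0.3, 13.0]
tool_pos: [0.5465, 0.0705, 0.2574]
eef_rot: [-0.05, 0.999, 0.0, 0.004]
contact_force: [4.7, -0.0, 13.6]
```

```bash
python3 -m pendant '[0.2,0.0075,0,0.0085,0,0,0, 0.2,0.015,0,0.017,0,0,0, 0.2,0.015,0,0.017,0,0,0]'|sed -n 2,4p
python3 -m pendant '[0.2,0.007,0,0.0085,0,0,0, 0.2,0.0145,0,0.0175,0,0,0, 0.2,0.0145,0,0.0175,0,0,0]'|sed -n 2,4p
```

```text
tool_pos: [0.5441, 0.0703, 0.2548]
eef_rot: [-0.05, 0.999, 0.0, 0.003]
contact_force: [4.9, -0.9, 13.9]
tool_pos: [0.5418, 0.0701, 0.2522]
eef_rot: [-0.05, 0.999, 0.0, 0.003]
contact_force: [4.4, -0.4, 13.9]
```

```bash
python3 -m pendant '[0.2,0.007,0,0.0088,0,0,0, 0.2,0.007,0,0.0088,0,0,0]'|sed -n 2,4p
python3 -m pendant '[0.2,0.007,0,0.0088,0,0,0, 0.2,0.007,0,0.0088,0,0,0]'|sed -n 2,4p
python3 -m pendant '[0.2,0.007,0,0.0088,0,0,0, 0.2,0.007,0,0.0088,0,0,0]'|sed -n 2,4p
```

```text
tool_pos: [0.541, 0.07, 0.2511]
eef_rot: [-0.05, 0.999, 0.0, 0.004]
contact_force: [4.7, -1.2, 15.9]
tool_pos: [0.5405, 0.07, 0.2505]
eef_rot: [-0.05, 0.999, 0.0, 0.004]
contact_force: [4.2, -1.2, 19.9]
tool_pos: [0.5401, 0.0699, 0.2499]
eef_rot: [-0.05, 0.999, 0.0, 0.005]
contact_force: [4.8, -1.8, 23.7]
```

The force now climbs steeply to about 21 N at the knob, roughly 82 N under the ram, so the back is solidly home. I'll hold briefly and then ease back along the arc.

```bash
python3 -m pendant '[0.2,0,0,0,0,0,0, 0.2,0,0,0,0,0,0, 0.2,-0.043,0,-0.052,0,0,0, 0.2,-0.082,0,-0.094,0,0,0, 0.2,-0.122,0,-0.1335,0,0,0, 0.2,-0.165,0,-0.171,0,0,0, 0.2,-0.209,0,-0.2065,0,0,0, 0.2,-0.255,0,-0.24,0,0,0, 0.2,-0.302,0,-0.27,0,0,0, 0.2,-0.351,0,-0.299,0,0,0, 0.2,-0.402,0,-0.325,0,0,0, 0.2,-0.453,0,-0.348,0,0,0]'
python3 go.py .6699 .0827 .3115 1.670
```

```text
clock: 24.55
tool_pos: [0.6039, 0.0761, 0.2974]
eef_rot: [-0.05, 0.999, -0.0, -0.001]
contact_force: [4.6, 3.0, -6.9]
opening: 0.329
finger_force: 40.1
shift [-0.442 -0.001 -0.095] turn [ 0.     -0.0012  0.0009] q [ 0.13  0.66 -0.61  1.53  0.4   1.09  1.1 ]
```

```bash
python3 -m pendant '[0.2,-0.053,0,-0.021,0,0,0, 0.2,-0.106,0,-0.039,0,0,0, 0.2,-0.161,0,-0.054,0,0,0, 0.2,-0.216,0,-0.067,0,0,0, 0.2,-0.272,0,-0.077,0,0,0, 0.2,-0.328,0,-0.084,0,0,0, 0.2,-0.385,0,-0.088,0,0,0, 0.2,-0.42,0,-0.0895,0,0,0, 0.2,-0.441,0,-0.0895,0,0,0, 0.2,-0.441,0,-0.0895,0,0,0, 0.2,-0.441,0,-0.0895,0,0,0]'
```

```text
clock: 25.65
tool_pos: [0.6668, 0.0823, 0.3101]
eef_rot: [-0.051, 0.999, -0.001, -0.004]
contact_force: [-5.8, 0.5, -7.4]
opening: 0.336
finger_force: 40.1
```

```bash
python3 -m pendant '[0.2,0.008,0,0.008,0,0,0, 0.2,0.012,0,0.012,0,0,0, 0.35,0.012,0,0.012,0,0,0, 0.5,0.012,0,0.012,0,0,0, 0.8,0.012,0,0.012,0,0,0, 0.8,0.012,0,0.012,0,0,0, 0.8,0.012,0,0.012,0,0,0]'
python3 -m pendant '[0.8,0,0,-0.2,0,0,0, 0.8,0,0,-0.45,0,0,0, 0.8,0,0,-0.7,0,0,0, 0.8,0.3,0,-0.7,0,0,0, 0.8,0.6,-0.1,-0.7,0,0,0, 0.8,0.9,-0.2,-0.6,0,0,0, 0.8,1,-0.3,-0.5,0,0,0, 0.8,1,-0.4,-0.4,0,0,0, 0.6,1,-0.4,-0.4,0,0,0]'
python3 go.py .5 -.0095 .22 1.670
```

```text
clock: 26.35
tool_pos: [0.6688, 0.0826, 0.3103]
eef_rot: [-0.05, 0.999, 0.0, 0.001]
contact_force: [0.5, -0.6, -0.3]
opening: 0.693
finger_force: 0.0
clock: 27.25
tool_pos: [0.5239, 0.0047, 0.3684]
eef_rot: [-0.048, 0.999, -0.001, -0.001]
contact_force: [0.8, -0.4, 0.3]
opening: 0.73
finger_force: 0.0
shift [ 0.165 -0.077  0.99 ] turn [-0.0014 -0.0017 -0.0018] q [ 0.32  0.46 -0.65  1.66  0.31  1.13  1.25]
```

```bash
python3 -m pendant '[0.5,0.1,-0.05,0.2,0,0,0, 0.5,0.2,-0.08,0.5,0,0,0, 0.5,0.2,-0.08,0.8,0,0,0, 0.5,0.2,-0.08,1,0,0,0, 0.5,0.2,-0.08,1,0,0,0, 0.5,0.2,-0.08,1,0,0,0]'|sed -n 2,5p
python3 go.py .495 -.0098 .043 1.670
```

```text
tool_pos: [0.4975, -0.0059, 0.2206]
eef_rot: [-0.051, 0.999, 0.001, 0.001]
contact_force: [0.0, 0.2, 0.7]
opening: 0.499
shift [ 0.021 -0.025  1.184] turn [0.0006 0.001  0.0014] q [ 0.28  0.6  -0.56  1.95  0.47  0.72  1.1 ]
```

```bash
python3 -m pendant '[0.5,0.02,-0.02,0.3,0,0,0, 0.5,0.02,-0.02,0.6,0,0,0, 0.5,0.02,-0.02,0.9,0,0,0, 0.5,0.02,-0.02,1,0,0,0, 0.5,0.02,-0.02,1,0,0,0, 0.5,0.02,-0.02,1,0,0,0]'|sed -n 2,5p
python3 go.py .5645 -.003 .0435 1.670
```

```text
tool_pos: [0.4957, -0.0097, 0.0713]
eef_rot: [-0.05, 0.999, 0.0, 0.002]
contact_force: [0.1, 0.8, 0.2]
opening: 0.5
shift [-0.46  -0.001  0.187] turn [0.0001 0.0026 0.0008] q [ 0.11  0.83 -0.31  2.08  0.73  0.34  0.88]
```

```bash
python3 -m pendant '[0.5,0,0,0.1,0,0,0, 0.5,0,0,0.18,0,0,0, 0.5,-0.15,0,0.18,0,0,0, 0.5,-0.3,0,0.18,0,0,0, 0.5,-0.42,0,0.18,0,0,0, 0.5,-0.46,0,0.18,0,0,0, 0.5,-0.46,0,0.18,0,0,0, 0.5,-0.46,0,0.18,0,0,0]'
python3 -m pendant '[0,0,0,0,0,0,0, 0,0,0,0,0,0,0, 0,0,0,0,0,0,0, 0,0,0,0,0,0,0, 0,0,0,0,0,0,0]' 12
```

```text
clock: 29.25
tool_pos: [0.5616, -0.0038, 0.0435]
eef_rot: [-0.05, 0.999, -0.0, 0.0]
contact_force: [-0.4, 1.0, -0.2]
opening: 0.501
finger_force: 0.0
clock: 29.75
tool_pos: [0.5617, -0.0034, 0.0426]
eef_rot: [-0.05, 0.999, 0.0, -0.0]
contact_force: [-1.0, 0.2, 1.5]
opening: 0.218
finger_force: 12.0
```

```bash
python3 -m pendant '[0,0.04,0,0,0,0,0, 0,0.1,0,0,0,0,0, 0,0.17,0,0,0,0,0, 0,0.24,0,0,0,0,0, 0,0.31,0,0,0,0,0, 0,0.38,0,0,0,0,0, 0,0.45,0,0,0,0,0, 0,0.52,0,0,0,0,0, 0,0.57,0,0,0,0,0, 0,0.6,0,0,0,0,0, 0,0.6,0,0,0,0,0]'
python3 -m pendant '[0,0.02,0,0,0,0,0, 0,0.04,0,0,0,0,0, 0,0.06,0,0,0,0,0, 0,0.06,0,0,0,0,0]'
```

```text
clock: 30.85
tool_pos: [0.471, -0.0124, 0.0426]
eef_rot: [-0.051, 0.999, -0.0, -0.001]
contact_force: [-0.8, 1.3, -0.5]
opening: 0.219
finger_force: 12.0
clock: 31.25
tool_pos: [0.4631, -0.0131, 0.0426]
eef_rot: [-0.05, 0.999, 0.0, -0.0]
contact_force: [-0.6, 2.6, -2.9]
opening: 0.22
finger_force: 12.0
```

```bash
python3 -m pendant '[0,0.02,0,0,0,0,0, 0,0.03,0,0,0,0,0, 0,0.03,0,0,0,0,0]'|sed -n 2,4p
python3 -m pendant '[0,0.02,0,0,0,0,0, 0,0.02,0,0,0,0,0]'|sed -n 2,4p
```

```text
tool_pos: [0.4631, -0.0131, 0.0427]
eef_rot: [-0.05, 0.999, 0.001, 0.003]
contact_force: [7.8, 2.4, -9.9]
tool_pos: [0.4626, -0.0131, 0.0428]
eef_rot: [-0.05, 0.999, 0.001, 0.006]
contact_force: [10.6, 1.8, -11.6]
```

The slide is at its outer stop after 100 mm of travel, which also confirms it was fully in before. Now I'll relax, release and retreat.

```bash
python3 -m pendant '[0,-0.03,0,0,0,0,0, 0,-0.036,0,0,0,0,0, 0.3,-0.036,0,0,0,0,0, 0.5,-0.036,0,0,0,0,0, 0.5,-0.036,0,0,0,0,0, 0.5,-0.036,0,0,0,0,0]'
python3 -m pendant '[0.5,0,0,-0.2,0,0,0, 0.5,0,0,-0.5,0,0,0, 0.5,0,0.2,-0.8,0,0,0, 0.5,0,0.5,-0.9,0,0,0, 0.5,0,0.8,-0.9,0,0,0, 0.5,0,1,-0.9,0,0,0, 0.5,0,1,-0.9,0,0,0]'
python3 - <<'E'
from plant import r
import cv2,pickle
for n,(x,y,w) in dict(top=(230,130,110),scene=(245,170,110)).items():
    s=r.snapshot(n)
    i=s["img"][y:y+w,x:x+w,::-1]; cv2.imwrite(f"pics/s_{n}.png",cv2.resize(i,(400,400),interpolation=cv2.INTER_CUBIC))
cv2.imwrite("pics/s.png",cv2.hconcat([cv2.imread("pics/s_top.png"),cv2.imread("pics/s_scene.png")]))
E
```

```text
clock: 32.35
tool_pos: [0.4608, -0.0142, 0.0427]
eef_rot: [-0.05, 0.999, -0.0, -0.001]
contact_force: [-0.2, -0.3, 0.3]
opening: 0.496
finger_force: 0.0
clock: 33.05
tool_pos: [0.4459, 0.1408, 0.1784]
eef_rot: [-0.054, 0.999, 0.002, 0.001]
contact_force: [0.4, 0.3, -0.1]
opening: 0.502
finger_force: 0.0
```

View pics/s.png

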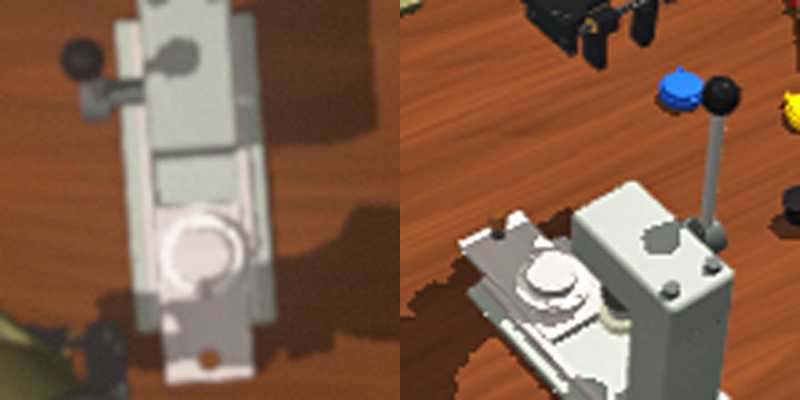

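The slide is drawn fully out (its knob at (208,358)). The case lies closed and centred in the nest (205,255), the lever stands upright (82,60), and the robot is clear. I'm handing in.

```bash
python3 -m pendant '[0.5,0,0,0,0,0,0, 0.5,0,0,0,0,0,0, 0.5,0,0,0,0,0,0]'|sed -n 4p; python3 -c "
from plant import r
print(r.finish_job())"
```

```text
contact_force: [0.3, 0.5, 0.1]
the job is handed in; nothing more can be done
None
```

The job is handed in: the back was pressed home with about 21 N at the knob, the lever was eased back to rest, and the slide was drawn fully out with the closed case in its nest; no verdict was returned.

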